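# Sort stirrer mounts by firmness

## Robot

A 6-joint arm with a two-finger parallel gripper is mounted at the origin on the work surface. World frame = base frame: x ahead of the robot, y to its left, z up, the work surface at z = 0. Lengths are in m, angles in rad, forces in N, time in s.
With the tool pointing down it reaches from about 0.35 to 0.875 m from the base axis. Payload 4.2 kg.
Tool frame: the origin (TCP) lies on the mounting face of the last link; the fingertips stand 173 mm ahead of it and the grasp point (between the pads) lies 155 mm ahead of it; z points along the fingers, y is the line along which they close (so a half turn about z gives the same grasp; the last joint's range is limited). The gripper opens to 85 mm and grips with 20 to 120 N. Pads are 22 mm wide; open, the fingers measure 114 mm over their backs; the gripper's body (76 mm by 85 mm) begins 54 mm behind the grasp point. The pads swing forward as they close: fully open they stand 13 mm farther back than shut.
Start: joints at [-0.983, 0.385, 0.008, 0, -1.194, -0.259], TCP at [0.202, -0.591, 0.405] pointing down, gripper open.
Joint ranges: [-3.14, 3.14], [-1.21, 2.06], [-1.07, 1.41], [-3.16, 2.05], [-2.99, -0.16], [-3.1, 3.1]. Speed limits (rad/s): [2.79, 2.79, 3.14, 3.14, 3.14, 3.14].

## Interface

Orientations are given as a unit quaternion [x, y, z, w].
In Python, from workcell import readout, viewer, job gives the robot as it stands.
- The arm moves only by the tool apply_moves, never from a script. Its argument "targets" is a list of rows, each a list of 7 numbers: the shift along the tool's x, y, z in cm, then the turn, a rotation vector about the tool's x, y, z in degrees, then the finger opening in cm, from 0 to 8.54. A call has 1 to 12 rows; each row shifts and turns the commanded pose from where the row before left it, along the tool's axes as they then stand; what a row does not reach is not made up. A row lasts 1/12 s, in which the tool goes at most 41.7 mm and 7.16 degrees, less where a joint would pass 70% of its speed; a pose out of reach is approached as far as the arm can. A call with a gripper value outside its range is refused whole. The fingers move at their own pace and stop on an object; "squeeze" is the grip in N (left out, the last holds). Time passes only in rows, so rows that do not move let the fingers close. It gives the time, the measured TCP pose, the force, the opening and the grip force at its end, in the units of the state.
- readout.sense(): the state, without advancing time (a new reading comes with each control period).
- viewer.get_image(name): name is "side" or "top" or "wrist"; returns (picture, depth): 400x640x3 uint8, red, green, blue; 400x640 float32, m along the optical axis (not along the pixel's ray), 0 where there is no reading.
- viewer.get_calibration(name): a dict with "camera_matrix" (3x3 intrinsics, pixels), "distortion" ([k1, k2, p1, p2, k3] as OpenCV has them; the pictures are not rectified), "T" (4x4, takes a point from camera to world coordinates). Camera axes: x right, y down, z forward; pixel columns grow to the right and rows downward; lengths in m; the calibration is good to about 2 mm. A picture is of the moment at which its call begins: read the wrist's pose just before it. get_calibration takes no time and is no camera call; for the wrist camera it gives the pose at the moment of the call.
- job.hand_in(): hands the job in; it is judged then, once.
The state is a dict: "t": time; "qpos": joint angles; "joint_velocities": joint speeds; "joint_efforts": joint torques, N m; "eef_pos": TCP position; "ee_rot": TCP orientation; "force": force on the tool from outside, world axes, zero at the start; "moment": the same for the moment, N m; "width": finger opening in m; "finger_force": force on a finger pad.
Only numpy, scipy, OpenCV 4.12 (cv2) and the standard library are available. Lean on these libraries where they do the work, as an engineer would, in place of code of your own. Each camera call takes 0.05 s, during which the arm holds its last target. There are 200 camera calls.

## Task

Three rubber mounts taken off a stirrer lie on the bench. Squeeze each gently across its two steel plates to feel whether its rubber is still firm or has gone soft, never so hard that it tears, and put it where it belongs: firm ones set down inside the steel tray, lying on their plate edges as they do now, soft ones inside the round white tub. Lower them in rather than dropping them, and leave everything else on the bench where it is.

Things in the scene. Friction and masses are not known exactly. Their poses are not given: they have to be found in the camera images.
- mount_a_mid (a point): centre of a rubber mount; x axis level, plate to plate; z up. All three mounts look alike: two bright square steel plates, 40 x 40 x 4 mm, joined by a red-brown round rubber core 31 mm across; 48 mm long over the plates' outer faces, about 140 g. Each lies with the lower edges of both plates on the bench, so its centre is 20 mm above what it lies on. Squeeze and carry by the plates' outer faces
- mount_b_mid (a point): centre of a rubber mount; x axis level, plate to plate; z up. Any mount squeezed along x shortens like a spring: firm rubber by about 1 mm for every 7 N, rubber gone soft by about 1 mm for every 1.7 N, with a stop at 12 mm. Only squeezing tells which is which; there is at least one of each kind
- mount_c_mid (a point): centre of a rubber mount; x axis level, plate to plate; z up. A squeeze of more than 40 N by each finger on any mount tears its rubber; 8 to 20 N is plenty to feel it and to carry it
- tray: shallow steel tray, fixed: 170 (its x) x 210 (its y) mm outside, walls 5 mm thick and 22 mm high, floor 5 mm thick. Origin at the centre of its underside, z up. It stands to the left or the right of the mounts
- tub: round white plastic tub, fixed: 160 mm across at the foot, 176 mm at the rim, 45 mm high, walls 4 mm, floor 5 mm thick. Origin at the centre of its underside. It stands on the other side of the mounts
- jar: white plastic jar with a blue lid, 42 mm across, 52 mm high, among the mounts; origin at the centre of its underside; leave it alone
- weight: brass weight with a knob, 30 mm across, 40 mm high; origin at the centre of its underside; leave it alone
- bosshead: aluminium clamp block, 22 x 34 x 26 mm, with a short thumbscrew; origin at the centre of its underside; leave it alone
- wrench: steel wrench lying flat beyond the mounts; origin at the centre of its underside; leave it alone
- vial_white: small white plastic bottle with a blue cap, 40 mm across, 70 mm high, beyond the mounts to the left; origin at the centre of its underside; leave it alone
- vial_amber: small amber glass bottle with a black cap, 40 mm across, 70 mm high, beyond the mounts to the right; origin at the centre of its underside; leave it alone
Things that resemble listed ones, but are neither listed nor needed, are in the scene too. What is shaped like the part that bears mount_a_mid but green or pink is not meant. Leave any brown look-alike of the tub alone.

How it is judged:
On the way:
1. a mount is squeezed between the fingers with at least 4 N by each finger ((contact force between the fingers and mount_a above 8 N or contact force between the fingers and mount_b above 8 N or contact force between the fingers and mount_c above 8 N)), for 0.2 s.
At the end, for the whole second after the job is handed in: Both firm mounts inside the tray (centre within 80 mm of its middle along x, 100 mm along y, lower than 35 mm above the bench), plate-to-plate axis level within 0.2 rad; the soft mount in the tub (centre within 75 mm of its axis, lower than 50 mm above the bench); all at rest (x of mount_a_mid in the frame of tray between -0.08 and 0.08 m and y of mount_a_mid in the frame of tray between -0.1 and 0.1 m and height (world z) of each of mount_a_mid, mount_c_mid below 0.035 m and angle between mount_a_mid's own x axis and vertical between 1.37 and 1.77 rad and x of mount_c_mid in the frame of tray between -0.08 and 0.08 m and y of mount_c_mid in the frame of tray between -0.1 and 0.1 m and angle between mount_c_mid's own x axis and vertical between 1.37 and 1.77 rad and horizontal distance between mount_b_mid and tub below 0.075 m and height (world z) of mount_b_mid below 0.05 m and linear speed of each of mount_a, mount_b, mount_c below 0.02 m/s); the robot touches nothing.
It fails at once if a mount is squeezed with more than 40 N by each finger (its rubber tears; 80 N for the two fingers together) (contact force between the fingers and mount_a above 80 N or contact force between the fingers and mount_b above 80 N or contact force between the fingers and mount_c above 80 N).
It fails at once if a mount is let go in mid-air, its centre more than 80 mm above the bench ((height (world z) of mount_a_mid above 0.08 m and contact force between the fingers and mount_a below 0.05 N) or (height (world z) of mount_b_mid above 0.08 m and contact force between the fingers and mount_b below 0.05 N) or (height (world z) of mount_c_mid above 0.08 m and contact force between the fingers and mount_c below 0.05 N)).
It fails at once if another thing on the bench is shifted by more than 30 mm (distance of any of jar, weight, bosshead, wrench, vial_white, vial_amber from where it was at the start of the episode above 0.03 m).
It also fails if it takes over 64 s, if anything falls off the work surface, if the arm or the gripper's body presses on something with over 40 N, if the wrist force passes 120 N, or if a joint passes its speed limit or range.

## Working session

There is one attempt and no reset: what is moved stays moved. The work goes in short steps, Python scripts to look and compute and a tool call to move; the robot and the scene stay as the last step left them, time stands still between calls to the robot, and variables do not carry over. Pictures are saved under pics/ and viewed, at most 10 in all, crops included, and the job is handed in when it is done.

Besides the shell and the picture viewer there is one more tool, called after "Emit:" by a JSON object that holds its "name" and its "arguments", one argument or row to a line. apply_moves: Moves the arm, as the interface text tells. Its arguments: {"type":"object","properties":{"targets":{"type":"array","items":{"type":"array","items":{"type":"number"}}},"squeeze":{"type":"number"}},"required":["targets"]}

```bash
mkdir -p pics; cat > h.py <<'E'
from workcell import readout, viewer, job
import numpy as np, cv2
def grab(n):
    c=viewer.get_calibration(n); im,d=viewer.get_image(n); return im,d,c
def world(d,c,uv):
    uv=np.asarray(uv,float).reshape(-1,2)
    K=np.array(c["camera_matrix"]);D=np.array(c["distortion"],float);T=np.array(c["T"])
    n=cv2.undistortPoints(uv[:,None],K,D)[:,0]
    z=d[uv[:,1].astype(int),uv[:,0].astype(int)]
    P=np.c_[n*z[:,None],z]
    return P@T[:3,:3].T+T[:3,3]
def plane(c,uv,h):
    uv=np.asarray(uv,float).reshape(-1,2)
    K=np.array(c["camera_matrix"]);D=np.array(c["distortion"],float);T=np.array(c["T"])
    n=cv2.undistortPoints(uv[:,None],K,D)[:,0]
    r=np.c_[n,np.ones(len(n))]@T[:3,:3].T
    return T[:3,3]+r*((h-T[2,3])/r[:,2])[:,None]
E
python3 - <<'E'
from h import *
for n in("top","side"):
    im,d,c=grab(n); np.savez(f"{n}.npz",im=im,d=d,**{k:np.array(v) for k,v in c.items()})
    cv2.imwrite(f"pics/{n}.png",im[:,:,::-1]); print(n,c["T"])
print(readout.sense())
E
```

```text
top [[ 0.00451239 -0.97855849  0.2059197   0.33344586]
 [-0.99998838 -0.0040669   0.00258665  0.01798696]
 [-0.00169374 -0.20592898 -0.97856547  1.04778747]
 [ 0.          0.          0.          1.        ]]
side [[-0.75694891 -0.39295603  0.52212442  0.00811189]
 [-0.65310519  0.42807961 -0.62466108  0.62247667]
 [ 0.02195352 -0.81383869 -0.58067601  0.63749452]
 [ 0.          0.          0.          1.        ]]
{'t': 0.1, 'qpos': array([-9.83395797e-01,  3.85487869e-01,  6.76856658e-03, -4.00992963e-04,
       -1.19396425e+00, -2.58588301e-01]), 'joint_velocities': array([-0.00014491, -0.00196819,  0.00370796,  0.00294422,  0.00112046,
        0.00083062]), 'joint_efforts': array([-5.75399317e-04, -3.93319166e+01,  1.88929528e+01,  4.19801071e+00,
       -2.57580992e-03,  5.18830461e-06]), 'eef_pos': array([ 0.20179385, -0.59134634,  0.4037331 ]), 'ee_rot': array([-1.63593449e-01,  9.86527373e-01,  9.36947398e-04, -2.17413163e-04]), 'force': array([0.19070445, 0.88708274, 0.08558324]), 'moment': array([ 0.01273578, -0.00806378, -0.03422968]), 'finger_force': 0.0, 'width': 0.08554800571765193}
```

View pics/top.png

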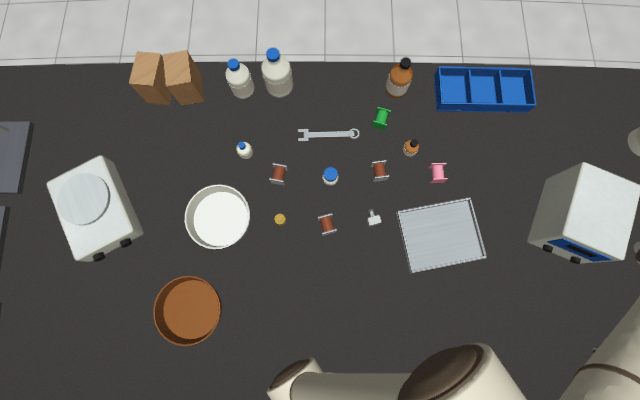

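View pics/side.png

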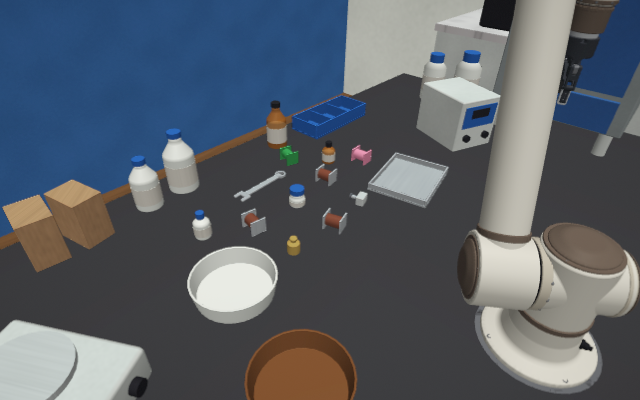

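Top view: mounts at about (279,173), (380,170) and (327,224), each with its plates at the upper and lower ends. The tub is at (218,217), the tray at (441,235), the jar at (331,176), the weight at (280,219) and the bosshead at (374,218). The side view shows the same layout.

```bash
cat > loc.py <<'E'
from h import *
def mounts(n, im,d,c, seeds, r=0.045):
    vv,uu=np.mgrid[0:400,0:640]; uv=np.c_[uu.ravel(),vv.ravel()]
    W=world(d,c,uv); ok=d.ravel()>0.05
    hsv=cv2.cvtColor(im,cv2.COLOR_RGB2HSV).reshape(-1,3).astype(int)
    for s in seeds:
        near=ok&(np.hypot(*(W[:,:2]-s).T)<r)&(W[:,2]>0.012)&(W[:,2]<0.06)
        red=near&((hsv[:,0]<14)|(hsv[:,0]>172))&(hsv[:,1]>90)
        br=near&(hsv[:,1]<60)&(hsv[:,2]>90)
        top=W[near&(W[:,2]>0.008)]
        rect=cv2.minAreaRect(top[:,:2].astype(np.float32)*1000)
        # plates-only split by side of the core
        P=W[br][:,:2]; core=W[red][:,:2].mean(0)
        print(n,s,"n",near.sum(),red.sum(),br.sum(),"core",core.round(4),"zmax",np.percentile(W[near][:,2],95).round(4))
        print("  rect c",np.round(rect[0],1),"size",np.round(rect[1],1),"ang",round(rect[2],1), "box",cv2.boxPoints(rect).round(0).tolist())
        if len(P)>6:
            km=cv2.kmeans(P.astype(np.float32),2,None,(3,50,1e-6),5,cv2.KMEANS_PP_CENTERS)
            v=km[2][1]-km[2][0]; print("  plates",km[2].round(4).tolist(),"dist",np.linalg.norm(v).round(4),"axis deg",(np.degrees(np.arctan2(v[1],v[0]))%180).round(1),"mid",km[2].mean(0).round(4))
E
python3 - <<'E'
from h import *; from loc import mounts
L={n:np.load(n+".npz") for n in("top","side")}
t=L["top"]
px=dict(m1=(279,173),m2=(380,170),m3=(327,224),jar=(331,176),weight=(280,219),boss=(374,218),tubc=(220,220),trayc=(441,235))
w={k:world(t["d"],t,[v])[0] for k,v in px.items()}
for k,v in w.items(): print(k,v.round(4))
seeds=[w[k][:2] for k in("m1","m2","m3")]
for n in L: mounts(n,L[n]["im"],L[n]["d"],L[n],seeds)
cor=[(398,212),(470,200),(486,260),(413,272)]
print("tray corners",plane(t,cor,.022).round(3))
tubpx=[(185,217),(250,217),(218,185),(218,249)]
print("tub rim",plane(t,tubpx,.045).round(3))
E
```

```text
m1 [0.6232 0.1393 0.0364]
m2 [ 0.6332 -0.1404  0.0355]
m3 [0.4816 0.0063 0.0356]
jar [ 0.6113 -0.0042  0.0502]
weight [0.4941 0.1327 0.0392]
boss [ 0.4999 -0.1217  0.0267]
tubc [0.4956 0.3036 0.0069]
trayc [ 0.4565 -0.3097  0.0045]
top [0.62317984 0.13926469] n 238 137 87 core [0.6257 0.1415] zmax 0.0413
  rect c [624.2 143.6] size [40.3 49.4] ang 80.2 box [[596.0, 128.0], [645.0, 120.0], [652.0, 159.0], [603.0, 168.0]]
  plates [[0.6019999980926514, 0.147599995136261], [0.6450999975204468, 0.13830000162124634]] dist 0.044 axis deg 167.9 mid [0.6236 0.143 ]
top [ 0.63324591 -0.14043962] n 238 133 88 core [ 0.6364 -0.1384] zmax 0.041
  rect c [ 635.3 -139.4] size [49.6 39.8] ang 7.3 box [[608.0, -123.0], [613.0, -162.0], [662.0, -156.0], [657.0, -116.0]]
  plates [[0.6567000150680542, -0.13750000298023224], [0.6126999855041504, -0.14309999346733093]] dist 0.0443 axis deg 7.4 mid [ 0.6347 -0.1403]
top [0.48164922 0.00629483] n 233 151 69 core [0.4836 0.0081] zmax 0.0415
  rect c [482.6   7.5] size [48.6 39.1] ang 16.3 box [[454.0, 19.0], [465.0, -18.0], [511.0, -5.0], [500.0, 33.0]]
  
[... 664 characters left out ...]
[659.0, -114.0]]
  plates [[0.6583999991416931, -0.13120000064373016], [0.6151999831199646, -0.14169999957084656]] dist 0.0444 axis deg 13.7 mid [ 0.6368 -0.1365]
side [0.48164922 0.00629483] n 312 175 132 core [0.4842 0.0149] zmax 0.0414
  rect c [485.3   7.1] size [48.7 42.7] ang 15.6 box [[456.0, 21.0], [468.0, -20.0], [514.0, -7.0], [503.0, 34.0]]
  plates [[0.503600001335144, 0.020999999716877937], [0.4625999927520752, 0.0034000000450760126]] dist 0.0446 axis deg 23.3 mid [0.4831 0.0122]
tray corners [[ 0.518 -0.189  0.022]
 [ 0.552 -0.391  0.022]
 [ 0.387 -0.423  0.022]
 [ 0.355 -0.223  0.022]]
tub rim [[0.497 0.389 0.045]
 [0.498 0.213 0.045]
 [0.586 0.304 0.045]
 [0.412 0.294 0.045]]
```

```bash
python3 - <<'E'
import cv2
im=cv2.imread("pics/top.png"); cv2.imwrite("pics/crop.png",cv2.resize(im[130:260,250:410],None,fx=4.5,fy=4.5,interpolation=cv2.INTER_CUBIC))
E
```

```text
(no output)
```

View pics/crop.png

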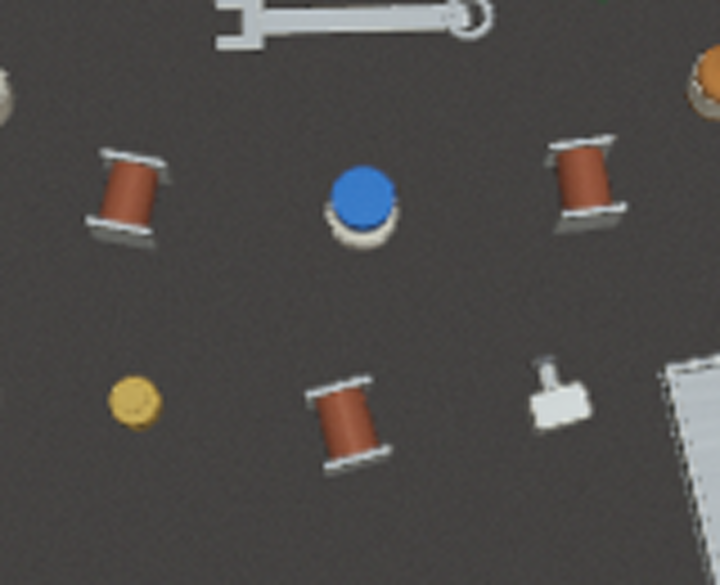

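Crop: the mounts are at about (128,195), (586,178) and (348,425), with plates at their upper and lower ends and free room around all three. The poses are good enough to move. First I turn the tool so the fingers close along the axis of the right-hand mount.

Emit:
{"name": "apply_moves", "arguments": {
  "targets": [
    [0,0,0.8,0,0,-6.6,8.5],
    [0,0,0.8,0,0,-6.6,8.5],
    [0,0,0.8,0,0,-6.6,8.5],
    [0,0,0.8,0,0,-6.6,8.5],
    [0,0,0.8,0,0,-6.6,8.5],
    [0,0,0.8,0,0,-6.6,8.5],
    [0,0,0.8,0,0,-6.6,8.5],
    [0,0,0.8,0,0,-6.6,8.5],
    [0,0,0.8,0,0,-6.6,8.5],
    [0,0,0.8,0,0,-6.6,8.5],
    [0,0,0.8,0,0,-6.6,8.5],
    [0,0,0.8,0,0,-6.6,8.5]
  ],
  "squeeze": 20
}}

```text
t: 1.1
eef_pos: [0.2017, -0.5913, 0.3077]
ee_rot: [0.757, -0.654, -0.001, -0.0]
force: [-0.5, 0.0, 0.0]
width: 0.085
finger_force: 0.0
```

```bash
cat > go.py <<'E'
import sys; from h import *; from scipy.spatial.transform import Rotation as R
s=readout.sense(); r=R.from_quat(s["ee_rot"]); p=np.array(s["eef_pos"])
a=[float(v) for v in sys.argv[1:]]
y=r.apply([0,1,0]); yaw=np.degrees(np.arctan2(y[1],y[0]))%360
print("t",round(s["t"],2),"p",p.round(4),"yaw",yaw.round(1),"tilt z",r.apply([0,0,1]).round(4),"w",round(s["width"]*1000,1),"ff",round(s["finger_force"],1),"F",np.round(s["force"],1),"q6",round(s["qpos"][5],2))
if a:
    print("shift cm",(100*r.inv().apply(np.array(a[:3])-p)).round(2),"turn",round((yaw-a[3]+90)%180-90,1) if len(a)>3 else "")
E
python3 go.py 0.636 -0.1395 0.28 187.7
```

```text
t 1.1 p [ 0.2017 -0.5913  0.3077] yaw 188.4 tilt z [-5.0e-04  1.1e-03 -1.0e+00] w 85.0 ff 0.0 F [-0.5  0.   0. ] q6 1.13
shift cm [-38.39 -49.53   2.8 ] turn 0.7
```

Emit:
{"name": "apply_moves", "arguments": {
  "targets": [
    [-1.2,-1.55,0,0,0,0,8.5],
    [-2.13,-2.75,0.1,0,0,0,8.5],
    [-2.13,-2.75,0.1,0,0,0,8.5],
    [-2.13,-2.75,0.1,0,0,0,8.5],
    [-2.13,-2.75,0.1,0,0,0,8.5],
    [-2.13,-2.75,0.1,0,0,0,8.5],
    [-2.13,-2.75,0.1,0,0,0,8.5],
    [-2.13,-2.75,0.1,0,0,0,8.5],
    [-2.13,-2.75,0.1,0,0,0,8.5],
    [-2.13,-2.75,0.1,0,0,0,8.5],
    [-2.13,-2.75,0.1,0,0,0,8.5],
    [-2.13,-2.75,0.1,0,0,0,8.5]
  ]
}}

```text
t: 2.1
eef_pos: [0.4831, -0.3016, 0.2974]
ee_rot: [0.755, -0.656, -0.0, 0.0]
force: [0.8, -0.2, -0.5]
width: 0.085
finger_force: 0.0
```

Emit:
{"name": "apply_moves", "arguments": {
  "targets": [
    [-2.13,-2.75,0.2,0,0,0,8.5],
    [-2.13,-2.75,0.2,0,0,0,8.5],
    [-2.13,-2.75,0.2,0,0,0,8.5],
    [-2.13,-2.75,0.2,0,0,0,8.5],
    [-2.13,-2.75,0.2,0,0,0,8.5],
    [-2.0,-2.5,0.2,0,0,0,8.5],
    [-1.0,-1.3,0.2,0,0,0,8.5],
    [0,0,0,0,0,0.7,8.5]
  ]
}}

```text
t: 2.77
eef_pos: [0.6388, -0.1408, 0.2823]
ee_rot: [0.752, -0.659, -0.0, 0.0]
force: [0.8, -0.4, -0.4]
width: 0.0848
finger_force: 0.0
```

```bash
python3 go.py 0.636 -0.1395 0.178 187.7
```

```text
t 2.77 p [ 0.6388 -0.1408  0.2823] yaw 187.5 tilt z [-7.e-04  1.e-04 -1.e+00] w 84.8 ff 0.0 F [ 0.8 -0.4 -0.4] q6 0.1
shift cm [-0.16  0.26 10.43] turn -0.2
```

Emit:
{"name": "apply_moves", "arguments": {
  "targets": [
    [-0.16,0.26,1.5,0,0,0,8.5],
    [0,0,2.0,0,0,0,8.5],
    [0,0,2.0,0,0,0,8.5],
    [0,0,2.0,0,0,0,8.5],
    [0,0,1.5,0,0,0,7.5],
    [0,0,1.0,0,0,0,6.5],
    [0,0,0.4,0,0,0,6.0],
    [0,0,0,0,0,0,5.6],
    [0,0,0,0,0,0,5.4],
    [0,0,0,0,0,0,5.2],
    [0,0,0,0,0,0,5.0],
    [0,0,0,0,0,0,4.9]
  ]
}}

```text
t: 3.77
eef_pos: [0.6351, -0.1422, 0.1813]
ee_rot: [0.751, -0.66, 0.002, -0.001]
force: [2.1, -1.2, 1.5]
width: 0.0493
finger_force: 0.9
```

Emit:
{"name": "apply_moves", "arguments": {
  "targets": [
    [0,0,0,0,0,0,4.8],
    [0,0,0,0,0,0,4.75],
    [0,0,0,0,0,0,4.7],
    [0,0,0,0,0,0,4.65],
    [0,0,0,0,0,0,4.6],
    [0,0,0,0,0,0,4.6]
  ]
}}

```text
t: 4.27
eef_pos: [0.6349, -0.1422, 0.1814]
ee_rot: [0.751, -0.66, 0.001, -0.001]
force: [1.1, -0.1, 7.0]
width: 0.0459
finger_force: 12.7
```

```bash
python3 go.py
```

```text
t 4.27 p [ 0.6349 -0.1422  0.1814] yaw 187.4 tilt z [ 2.8e-03 -5.0e-04 -1.0e+00] w 45.9 ff 12.7 F [ 1.1 -0.1  7. ] q6 0.1
```

2.1 mm of give at 12.7 N, so this mount is firm and goes to the tray. Grip it and lift.

Emit:
{"name": "apply_moves", "arguments": {
  "targets": [
    [0,0,0,0,0,0,4.5],
    [0,0,-0.3,0,0,0,4.4],
    [0,0,-1.0,0,0,0,4.3],
    [0,0,-2.0,0,0,0,4.3],
    [0,0,-2.0,0,0,0,4.3],
    [0,0,-2.0,0,0,0,4.3],
    [0,0,-1.5,0,0,0,4.3],
    [0,0,0,0,0,0,4.3]
  ]
}}

```text
t: 4.93
eef_pos: [0.6346, -0.1423, 0.2712]
ee_rot: [0.751, -0.66, 0.002, -0.001]
force: [0.0, -0.4, -1.6]
width: 0.0446
finger_force: 21.0
```

```bash
python3 go.py 0.461 -0.346 0.27 191
```

```text
t 4.93 p [ 0.6346 -0.1423  0.2712] yaw 187.4 tilt z [ 4.8e-03 -4.0e-04 -1.0e+00] w 44.6 ff 21.0 F [ 0.  -0.4 -1.6] q6 0.1
shift cm [17.98 19.82  0.04] turn -3.6
```

Emit:
{"name": "apply_moves", "arguments": {
  "targets": [
    [1.0,1.1,0,0,0,0,4.3],
    [2.0,2.2,0,0,0,0,4.3],
    [2.0,2.2,0,0,0,0,4.3],
    [2.0,2.2,0,0,0,0,4.3],
    [2.0,2.2,0,0,0,0,4.3],
    [2.0,2.2,0,0,0,0,4.3],
    [2.0,2.2,0,0,0,0,4.3],
    [2.0,2.2,0,0,0,0,4.3],
    [2.0,2.2,0,0,0,0,4.3],
    [1.0,1.1,0,0,0,0,4.3],
    [0,0,0,0,0,-3.6,4.3],
    [0,0,0,0,0,0,4.3]
  ]
}}

```text
t: 5.93
eef_pos: [0.4586, -0.3467, 0.2659]
ee_rot: [0.771, -0.637, -0.002, 0.0]
force: [0.4, 0.1, -1.3]
width: 0.0447
finger_force: 21.0
```

```bash
python3 go.py 0.461 -0.346 0.186 191
```

```text
t 5.93 p [ 0.4586 -0.3467  0.2659] yaw 190.8 tilt z [-0.004   0.0022 -1.    ] w 44.7 ff 21.0 F [ 0.4  0.1 -1.3] q6 0.56
shift cm [-0.   -0.28  7.99] turn -0.2
```

Emit:
{"name": "apply_moves", "arguments": {
  "targets": [
    [0,0,1.5,0,0,0,4.3],
    [0,0,2.0,0,0,0,4.3],
    [0,0,2.0,0,0,0,4.3],
    [0,0,1.0,0,0,0,4.3],
    [0,0,0.6,0,0,0,4.3],
    [0,0,0.4,0,0,0,4.3],
    [0,0,0.2,0,0,0,4.3],
    [0,0,0.1,0,0,0,4.3],
    [0,0,0,0,0,0,4.3]
  ]
}}

```text
t: 6.68
eef_pos: [0.4611, -0.3461, 0.1903]
ee_rot: [0.771, -0.636, 0.001, -0.0]
force: [-0.8, 0.5, -1.4]
width: 0.0448
finger_force: 21.0
```

```bash
python3 go.py 0.461 -0.346 0.186 191
```

```text
t 6.68 p [ 0.4611 -0.3461  0.1903] yaw 190.9 tilt z [ 1.1e-03 -5.0e-04 -1.0e+00] w 44.8 ff 21.0 F [-0.8  0.5 -1.4] q6 0.55
shift cm [-0.01  0.01  0.43] turn -0.1
```

Emit:
{"name": "apply_moves", "arguments": {
  "targets": [
    [0,0,0.2,0,0,0,4.3],
    [0,0,0.15,0,0,0,4.3],
    [0,0,0.1,0,0,0,4.3],
    [0,0,0,0,0,0,4.3]
  ]
}}

```text
t: 7.02
eef_pos: [0.461, -0.3461, 0.1866]
ee_rot: [0.771, -0.636, 0.001, -0.0]
force: [-1.4, 1.6, 6.0]
width: 0.0444
finger_force: 20.6
```

```bash
python3 go.py 0.461 -0.346 0.186 191
```

```text
t 7.02 p [ 0.461  -0.3461  0.1866] yaw 191.0 tilt z [ 1.e-03 -7.e-04 -1.e+00] w 44.4 ff 20.6 F [-1.4  1.6  6. ] q6 0.55
shift cm [-0.01 -0.    0.06] turn -0.0
```

Emit:
{"name": "apply_moves", "arguments": {
  "targets": [
    [0,0,0,0,0,0,4.6],
    [0,0,0,0,0,0,4.9],
    [0,0,0,0,0,0,5.4],
    [0,0,0,0,0,0,6.2],
    [0,0,0,0,0,0,7.0],
    [0,0,-1.0,0,0,0,7.5],
    [0,0,-2.0,0,0,0,8.0],
    [0,0,-2.0,0,0,0,8.5],
    [0,0,-2.0,0,0,0,8.5],
    [0,0,-1.5,0,0,0,8.5],
    [0,0,-0.5,0,0,-5,8.5]
  ]
}}

```text
t: 7.93
eef_pos: [0.4614, -0.3464, 0.2789]
ee_rot: [0.799, -0.601, 0.003, -0.0]
force: [0.7, 0.1, 0.6]
width: 0.0851
finger_force: 0.0
```

```bash
python3 go.py 0.4835 0.0075 0.27 196
```

```text
t 7.93 p [ 0.4614 -0.3464  0.2789] yaw 196.1 tilt z [ 0.0051 -0.0028 -1.    ] w 85.1 ff 0.0 F [0.7 0.1 0.6] q6 0.64
shift cm [-33.4 -11.9   0.8] turn 0.1
```

Emit:
{"name": "apply_moves", "arguments": {
  "targets": [
    [-1.7,-0.6,0,0,0,0,8.5],
    [-3.0,-1.1,0,0,0,0,8.5],
    [-3.0,-1.1,0.1,0,0,0,8.5],
    [-3.0,-1.1,0.1,0,0,0,8.5],
    [-3.0,-1.1,0.1,0,0,0,8.5],
    [-3.0,-1.1,0.1,0,0,0,8.5],
    [-3.0,-1.0,0.1,0,0,0,8.5],
    [-3.0,-1.0,0.1,0,0,0,8.5],
    [-3.0,-1.0,0.1,0,0,0,8.5],
    [-3.0,-1.0,0.1,0,0,0,8.5],
    [-3.0,-1.0,0,0,0,0,8.5],
    [-1.7,-0.6,0,0,0,0,8.5]
  ]
}}

```text
t: 8.93
eef_pos: [0.4817, 0.0098, 0.2681]
ee_rot: [0.799, -0.601, 0.0, -0.001]
force: [-0.2, -0.4, 0.5]
width: 0.0851
finger_force: 0.0
```

```bash
python3 go.py 0.4835 0.0075 0.178 196
```

```text
t 8.93 p [0.4817 0.0098 0.2681] yaw 196.1 tilt z [ 1.6e-03  5.0e-04 -1.0e+00] w 85.1 ff 0.0 F [-0.2 -0.4  0.5] q6 -0.08
shift cm [ 0.27 -0.1   9.01] turn 0.1
```

Emit:
{"name": "apply_moves", "arguments": {
  "targets": [
    [0.2,-0.1,1.3,0,0,0,8.5],
    [0,0,2.0,0,0,0,8.5],
    [0,0,2.0,0,0,0,8.5],
    [0,0,1.6,0,0,0,8.2],
    [0,0,1.2,0,0,0,7.5],
    [0,0,0.7,0,0,0,6.5],
    [0,0,0.2,0,0,0,6.0],
    [0,0,0,0,0,0,5.6],
    [0,0,0,0,0,0,5.4],
    [0,0,0,0,0,0,5.2],
    [0,0,0,0,0,0,5.0],
    [0,0,0,0,0,0,4.9]
  ]
}}

```text
t: 9.93
eef_pos: [0.4833, 0.0057, 0.1779]
ee_rot: [0.798, -0.602, 0.0, -0.001]
force: [0.5, 0.4, -0.3]
width: 0.0494
finger_force: 0.1
```

Emit:
{"name": "apply_moves", "arguments": {
  "targets": [
    [0,0,0,0,0,0,4.8],
    [0,0,0,0,0,0,4.75],
    [0,0,0,0,0,0,4.7],
    [0,0,0,0,0,0,4.65],
    [0,0,0,0,0,0,4.6],
    [0,0,0,0,0,0,4.6]
  ]
}}

```text
t: 10.43
eef_pos: [0.4835, 0.0058, 0.1781]
ee_rot: [0.798, -0.602, 0.0, -0.001]
force: [-1.2, 1.3, 6.8]
width: 0.0465
finger_force: 13.1
```

```bash
python3 go.py 0.4835 0.0075 0.178 196
```

```text
t 10.43 p [0.4835 0.0058 0.1781] yaw 196.0 tilt z [ 1.4e-03  2.0e-04 -1.0e+00] w 46.5 ff 13.1 F [-1.2  1.3  6.8] q6 -0.07
shift cm [-0.17 -0.05  0.01] turn -0.0
```

This one is firm too (1.5 mm at 13 N). Lift it and take it to the tray's near half.

Emit:
{"name": "apply_moves", "arguments": {
  "targets": [
    [0,0,0,0,0,0,4.5],
    [0,0,-0.3,0,0,0,4.4],
    [0,0,-1.0,0,0,0,4.3],
    [0,0,-2.0,0,0,0,4.3],
    [0,0,-2.0,0,0,0,4.3],
    [0,0,-2.0,0,0,0,4.3],
    [0,0,-1.5,0,0,0,4.3],
    [0,0,-0.4,0,0,5,4.3],
    [0,0,0,0,0,0,4.3]
  ]
}}

```text
t: 11.18
eef_pos: [0.483, 0.0056, 0.2704]
ee_rot: [0.771, -0.637, 0.001, -0.001]
force: [-0.5, -0.1, -1.8]
width: 0.0446
finger_force: 21.0
```

```bash
python3 go.py 0.445 -0.267 0.27 191
```

```text
t 11.18 p [0.483  0.0056 0.2704] yaw 190.8 tilt z [ 0.0021  0.001  -1.    ] w 44.6 ff 21.0 F [-0.5 -0.1 -1.8] q6 -0.16
shift cm [26.06  8.86  0.  ] turn -0.2
```

Emit:
{"name": "apply_moves", "arguments": {
  "targets": [
    [1.3,0.4,0,0,0,0,4.3],
    [2.6,0.9,0,0,0,0,4.3],
    [2.6,0.9,0,0,0,0,4.3],
    [2.6,0.9,0,0,0,0,4.3],
    [2.6,0.9,0,0,0,0,4.3],
    [2.6,0.9,0,0,0,0,4.3],
    [2.6,0.9,0,0,0,0,4.3],
    [2.6,0.9,0,0,0,0,4.3],
    [2.6,0.9,0,0,0,0,4.3],
    [2.6,0.9,0,0,0,0,4.3],
    [1.3,0.4,0,0,0,0,4.3],
    [0,0,0,0,0,0,4.3]
  ]
}}

```text
t: 12.18
eef_pos: [0.4441, -0.2686, 0.2678]
ee_rot: [0.771, -0.637, -0.001, 0.001]
force: [0.1, -0.3, -1.7]
width: 0.0442
finger_force: 21.0
```

```bash
python3 go.py 0.445 -0.267 0.184 191
```

```text
t 12.18 p [ 0.4441 -0.2686  0.2678] yaw 190.8 tilt z [-2.5e-03  7.0e-04 -1.0e+00] w 44.2 ff 21.0 F [ 0.1 -0.3 -1.7] q6 0.42
shift cm [-0.13 -0.14  8.38] turn -0.2
```

Emit:
{"name": "apply_moves", "arguments": {
  "targets": [
    [0,0,1.5,0,0,0,4.3],
    [0,0,2.0,0,0,0,4.3],
    [0,0,2.0,0,0,0,4.3],
    [0,0,1.2,0,0,0,4.3],
    [0,0,0.8,0,0,0,4.3],
    [0,0,0.4,0,0,0,4.3],
    [0,0,0.2,0,0,0,4.3],
    [0,0,0.2,0,0,0,4.3],
    [0,0,0.2,0,0,0,4.3],
    [0,0,0.1,0,0,0,4.3],
    [0,0,0,0,0,0,4.3]
  ]
}}

```text
t: 13.1
eef_pos: [0.4451, -0.2665, 0.1835]
ee_rot: [0.771, -0.636, 0.0, -0.0]
force: [0.0, 0.3, -1.5]
width: 0.0447
finger_force: 21.0
```

```bash
python3 go.py 0.445 -0.267 0.183 191
```

```text
t 13.1 p [ 0.4451 -0.2665  0.1835] yaw 190.9 tilt z [ 6.e-04 -1.e-04 -1.e+00] w 44.7 ff 21.0 F [ 0.   0.3 -1.5] q6 0.42
shift cm [0.04 0.02 0.05] turn -0.1
```

Emit:
{"name": "apply_moves", "arguments": {
  "targets": [
    [0,0,0.1,0,0,0,4.3],
    [0,0,0.1,0,0,0,4.3],
    [0,0,0,0,0,0,4.3]
  ]
}}

```text
t: 13.35
eef_pos: [0.4452, -0.2665, 0.1833]
ee_rot: [0.772, -0.636, 0.001, -0.0]
force: [-3.1, 3.0, 12.2]
width: 0.0444
finger_force: 21.4
```

Emit:
{"name": "apply_moves", "arguments": {
  "targets": [
    [0,0,0,0,0,0,4.6],
    [0,0,0,0,0,0,4.9],
    [0,0,0,0,0,0,5.4],
    [0,0,0,0,0,0,6.2],
    [0,0,0,0,0,0,7.0],
    [0,0,-1.0,0,0,0,7.5],
    [0,0,-2.0,0,0,0,8.0],
    [0,0,-2.0,0,0,0,8.5],
    [0,0,-2.0,0,0,5,8.5],
    [0,0,-1.5,0,0,6,8.5],
    [0,0,-0.5,0,0,6,8.5],
    [0,0,-0.5,0,0,4,8.5]
  ]
}}

```text
t: 14.35
eef_pos: [0.4451, -0.2666, 0.2781]
ee_rot: [-0.641, 0.768, -0.001, 0.001]
force: [-0.1, 0.3, 0.1]
width: 0.0851
finger_force: 0.0
```

```bash
python3 go.py 0.625 0.1435 0.27 170
```

```text
t 14.35 p [ 0.4451 -0.2666  0.2781] yaw 169.7 tilt z [ 2.5e-03 -7.0e-04 -1.0e+00] w 85.1 ff 0.0 F [-0.1  0.3  0.1] q6 0.05
shift cm [-43.57 -10.35   0.83] turn -0.3
```

Emit:
{"name": "apply_moves", "arguments": {
  "targets": [
    [-1.6,-0.4,0,0,0,0,8.5],
    [-3.1,-0.7,0,0,0,0,8.5],
    [-3.1,-0.7,0,0,0,0,8.5],
    [-3.1,-0.7,0,0,0,0,8.5],
    [-3.1,-0.7,0,0,0,0,8.5],
    [-3.1,-0.8,0,0,0,0,8.5],
    [-3.1,-0.8,0,0,0,0,8.5],
    [-3.1,-0.8,0,0,0,0,8.5],
    [-3.1,-0.8,0,0,0,0,8.5],
    [-3.1,-0.8,0,0,0,0,8.5],
    [-3.1,-0.8,0,0,0,0,8.5],
    [-3.1,-0.7,0,0,0,0,8.5]
  ]
}}

```text
t: 15.35
eef_pos: [0.5935, 0.0713, 0.2769]
ee_rot: [-0.642, 0.766, -0.0, 0.0]
force: [0.6, -0.4, -0.6]
width: 0.085
finger_force: 0.0
```

Emit:
{"name": "apply_moves", "arguments": {
  "targets": [
    [-3.1,-0.7,0,0,0,0,8.5],
    [-3.0,-0.7,0,0,0,0,8.5],
    [-1.8,-0.3,0,0,0,0,8.5],
    [0,0,0,0,0,0,8.5]
  ]
}}

```text
t: 15.68
eef_pos: [0.6247, 0.148, 0.2766]
ee_rot: [-0.644, 0.765, -0.0, 0.001]
force: [-0.2, -0.3, 1.4]
width: 0.0852
finger_force: 0.0
```

```bash
python3 go.py 0.625 0.1435 0.178 170
```

```text
t 15.68 p [0.6247 0.148  0.2766] yaw 170.2 tilt z [ 2.e-03  7.e-04 -1.e+00] w 85.2 ff 0.0 F [-0.2 -0.3  1.4] q6 -0.66
shift cm [ 0.45 -0.09  9.86] turn 0.2
```

Emit:
{"name": "apply_moves", "arguments": {
  "targets": [
    [0.2,-0.1,1.5,0,0,0,8.5],
    [0,0,2.0,0,0,0,8.5],
    [0,0,2.0,0,0,0,8.5],
    [0,0,2.0,0,0,0,8.2],
    [0,0,1.2,0,0,0,7.5],
    [0,0,0.8,0,0,0,6.5],
    [0,0,0.3,0,0,0,6.0],
    [0,0,0,0,0,0,5.6],
    [0,0,0,0,0,0,5.4],
    [0,0,0,0,0,0,5.2],
    [0,0,0,0,0,0,5.0],
    [0,0,0,0,0,0,4.9]
  ]
}}

```text
t: 16.68
eef_pos: [0.6247, 0.1426, 0.1793]
ee_rot: [-0.642, 0.766, -0.0, 0.001]
force: [0.5, -0.2, 0.4]
width: 0.0491
finger_force: 0.4
```

Emit:
{"name": "apply_moves", "arguments": {
  "targets": [
    [0,0,0,0,0,0,4.8],
    [0,0,0,0,0,0,4.75],
    [0,0,0,0,0,0,4.7],
    [0,0,0,0,0,0,4.65],
    [0,0,0,0,0,0,4.6],
    [0,0,0,0,0,0,4.5],
    [0,0,0,0,0,0,4.5]
  ]
}}

```text
t: 17.27
eef_pos: [0.6246, 0.1428, 0.1794]
ee_rot: [-0.643, 0.766, -0.0, 0.001]
force: [0.1, 0.3, 5.9]
width: 0.045
finger_force: 7.3
```

```bash
python3 go.py 0.625 0.1435 0.178 170
```

```text
t 17.27 p [0.6246 0.1428 0.1794] yaw 170.0 tilt z [ 1.7e-03  5.0e-04 -1.0e+00] w 45.0 ff 7.3 F [0.1 0.3 5.9] q6 -0.65
shift cm [-0.08 -0.03  0.14] turn -0.0
```

Emit:
{"name": "apply_moves", "arguments": {
  "targets": [
    [0,0,0,0,0,0,4.4],
    [0,0,0,0,0,0,4.3],
    [0,0,0,0,0,0,4.2],
    [0,0,0,0,0,0,4.1],
    [0,0,0,0,0,0,4.0],
    [0,0,0,0,0,0,3.9],
    [0,0,0,0,0,0,3.9]
  ]
}}

```text
t: 17.85
eef_pos: [0.6246, 0.1428, 0.1802]
ee_rot: [-0.643, 0.766, -0.0, 0.001]
force: [-0.7, 0.6, 10.4]
width: 0.0395
finger_force: 18.1
```

8.5 mm of give at 18 N, so this mount is soft and goes to the tub.

Emit:
{"name": "apply_moves", "arguments": {
  "targets": [
    [0,0,-0.3,0,0,0,3.9],
    [0,0,-1.0,0,0,0,3.9],
    [0,0,-2.0,0,0,0,3.9],
    [0,0,-2.0,0,0,0,3.9],
    [0,0,-2.0,0,0,0,3.9],
    [0,0,-2.0,0,0,0,3.9],
    [0,0,-0.5,0,0,0,3.9],
    [0,0,0,0,0,0,3.9]
  ]
}}

```text
t: 18.52
eef_pos: [0.6242, 0.1425, 0.2776]
ee_rot: [-0.642, 0.766, -0.0, 0.001]
force: [-1.1, -0.7, -2.4]
width: 0.039
finger_force: 14.4
```

```bash
python3 go.py 0.498 0.302 0.28 170
```

```text
t 18.52 p [0.6242 0.1425 0.2776] yaw 169.9 tilt z [ 0.0021  0.0013 -1.    ] w 39.0 ff 14.4 F [-1.1 -0.7 -2.4] q6 -0.65
shift cm [-13.5   15.22  -0.24] turn -0.1
```

Emit:
{"name": "apply_moves", "arguments": {
  "targets": [
    [-0.9,1.0,0,0,0,0,3.9],
    [-1.8,2.0,0,0,0,0,3.9],
    [-1.8,2.0,0,0,0,0,3.9],
    [-1.8,2.0,0,0,0,0,3.9],
    [-1.8,2.0,0,0,0,0,3.9],
    [-1.8,2.0,0,0,0,0,3.9],
    [-1.8,2.0,0,0,0,0,3.9],
    [-1.2,1.5,0,0,0,0,3.9],
    [-0.6,0.7,0,0,0,0,3.9],
    [0,0,0,0,0,0,3.9],
    [0,0,0,0,0,0,3.9]
  ]
}}

```text
t: 19.43
eef_pos: [0.4976, 0.302, 0.2751]
ee_rot: [-0.643, 0.766, -0.0, -0.001]
force: [0.3, -0.9, -2.1]
width: 0.0394
finger_force: 14.4
```

```bash
python3 go.py 0.498 0.302 0.184 170
```

```text
t 19.43 p [0.4976 0.302  0.2751] yaw 170.0 tilt z [-0.0018 -0.0017 -1.    ] w 39.4 ff 14.4 F [ 0.3 -0.9 -2.1] q6 -1.0
shift cm [-0.02 -0.05  9.11] turn -0.0
```

Emit:
{"name": "apply_moves", "arguments": {
  "targets": [
    [0,0,1.5,0,0,0,3.9],
    [0,0,2.0,0,0,0,3.9],
    [0,0,2.0,0,0,0,3.9],
    [0,0,1.4,0,0,0,3.9],
    [0,0,0.8,0,0,0,3.9],
    [0,0,0.4,0,0,0,3.9],
    [0,0,0.3,0,0,0,3.9],
    [0,0,0.2,0,0,0,3.9],
    [0,0,0.2,0,0,0,3.9],
    [0,0,0.1,0,0,0,3.9],
    [0,0,0.1,0,0,0,3.9],
    [0,0,0,0,0,0,3.9]
  ]
}}

```text
t: 20.43
eef_pos: [0.4982, 0.302, 0.1865]
ee_rot: [-0.642, 0.766, 0.0, 0.0]
force: [0.3, -0.9, -1.7]
width: 0.0393
finger_force: 14.4
```

Emit:
{"name": "apply_moves", "arguments": {
  "targets": [
    [0,0,0.1,0,0,0,3.9],
    [0,0,0.1,0,0,0,3.9],
    [0,0,0,0,0,0,3.9]
  ]
}}

```text
t: 20.68
eef_pos: [0.4982, 0.3021, 0.1852]
ee_rot: [-0.643, 0.766, -0.0, 0.0]
force: [-1.0, -0.5, 3.9]
width: 0.0392
finger_force: 14.1
```

Emit:
{"name": "apply_moves", "arguments": {
  "targets": [
    [0,0,0,0,0,0,4.2],
    [0,0,0,0,0,0,4.5],
    [0,0,0,0,0,0,4.8],
    [0,0,0,0,0,0,5.2],
    [0,0,0,0,0,0,5.8],
    [0,0,0,0,0,0,6.6],
    [0,0,0,0,0,0,7.0],
    [0,0,-1.0,0,0,0,7.0],
    [0,0,-2.0,0,0,0,7.0],
    [0,0,-2.0,0,0,0,7.0],
    [0,0,-2.0,0,0,0,7.0],
    [0,0,-2.0,0,0,0,7.0]
  ]
}}

```text
t: 21.68
eef_pos: [0.4981, 0.3019, 0.2759]
ee_rot: [-0.642, 0.766, -0.0, 0.0]
force: [0.2, 0.1, -0.5]
width: 0.0702
finger_force: 0.0
```

Emit:
{"name": "apply_moves", "arguments": {
  "targets": [
    [0,0,-2,0,0,0,7.0],
    [0,0,-3,0,0,0,7.0],
    [0,0,-3,0,0,0,7.0],
    [0,0,-3,0,0,0,7.0],
    [0,0,-1,0,0,0,7.0],
    [0,0,0,0,0,0,7.0]
  ]
}}

```text
t: 22.18
eef_pos: [0.4984, 0.302, 0.3987]
ee_rot: [-0.643, 0.766, 0.0, 0.004]
force: [-0.2, -0.4, 0.2]
width: 0.07
finger_force: 0.0
```

```bash
python3 - <<'E'
from h import *; from loc import mounts
for n in("side","top"):
    im,d,c=grab(n); cv2.imwrite(f"pics/end_{n}.png",im[:,:,::-1])
mounts("top",im,d,c,[np.array(s) for s in((.461,-.346),(.445,-.267),(.498,.302))])
E
python3 go.py
```

```text
top [ 0.461 -0.346] n 246 147 90 core [ 0.4595 -0.3406] zmax 0.046
  rect c [ 458.5 -342.4] size [48.4 40.3] ang 10.9 box [[431.0, -327.0], [439.0, -367.0], [486.0, -358.0], [478.0, -318.0]]
  plates [[0.4765999913215637, -0.33379998803138733], [0.438400000333786, -0.34209999442100525]] dist 0.0391 axis deg 12.2 mid [ 0.4575 -0.338 ]
top [ 0.445 -0.267] n 242 148 87 core [ 0.4444 -0.2619] zmax 0.0463
  rect c [ 443.6 -266.1] size [48.1 40.5] ang 10.9 box [[416.0, -251.0], [424.0, -291.0], [471.0, -281.0], [463.0, -242.0]]
  plates [[0.42289999127388, -0.267300009727478], [0.46230000257492065, -0.2606000006198883]] dist 0.0399 axis deg 9.6 mid [ 0.4426 -0.264 ]
top [0.498 0.302] n 245 140 98 core [0.4977 0.2995] zmax 0.0475
  rect c [496.7 301.2] size [39.8 48.7] ang 79.0 box [[469.0, 286.0], [517.0, 277.0], [524.0, 316.0], [477.0, 325.0]]
  plates [[0.5148000121116638, 0.2928999960422516], [0.47609999775886536, 0.3010999858379364]] dist 0.0396 axis deg 168.1 mid [0.4955 0.297 ]
t 22.28 p [0.4977 0.3016 0.394 ] yaw 169.9 tilt z [-6.e-04  4.e-04 -1.e+00] w 69.9 ff 0.0 F [ 0.4 -0.1 -0.6] q6 -1.0
```

View pics/end_side.png

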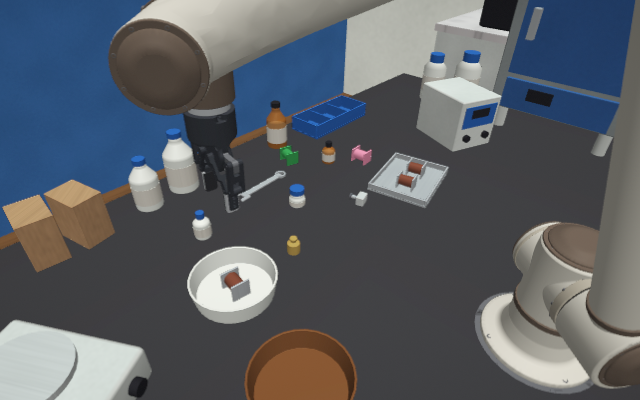

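View pics/end_top.png

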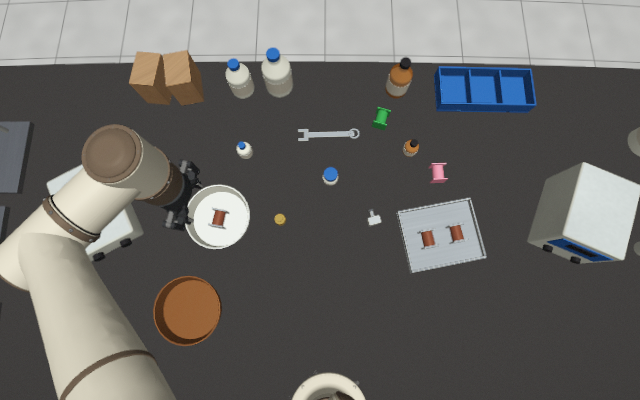

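Both end views agree. The two firm mounts lie level in the tray at (428,238) and (457,233), and the soft one is in the tub at (219,218). Nothing else has moved, and the gripper is clear.

```bash
python3 -c "
from workcell import job; print(job.hand_in())"
```

```text
the job is handed in; nothing more can be done
None
```

The job is handed in: both firm mounts lie level in the tray, the soft one is in the tub, nothing else moved, and grip readings stayed near 21 N; no verdict came back.

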